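# Click the key-box lid shut all round

### The arm

A 6-joint arm with a two-finger parallel gripper is mounted at the origin on the work surface. World frame = base frame: x ahead of the robot, y to its left, z up, the work surface at z = 0. Lengths are in m, angles in degrees, forces in N, time in s.
With the tool pointing down it reaches from about 0.3 to 0.85 m from the base axis. Payload 4.2 kg.
Tool frame: the origin (TCP) lies midway between the tips of the shut fingers; the grasp point (between the pads) lies 19 mm behind it; z points along the fingers, y is the line along which they close (so a half turn about z gives the same grasp; the last joint's range is limited). The gripper opens to 91 mm and grips with 3 to 60 N. Pads are 32 mm wide; open, the fingers measure 118 mm over their backs; the gripper's body (76 mm by 178 mm) begins 60 mm behind the grasp point.
Start: joints at [-71.448, 18.312, 89.639, -0, 72.044, -1.146], TCP at [0.194, -0.541, 0.181] pointing down, gripper open.
Joint ranges: [-177.97, 177.97], [-48.28, 115.42], [12.27, 149.76], [-77.06, 257.06], [2.81, 150.46], [-146.56, 146.56]. Speed limits (degrees/s): [147.25, 147.25, 180, 180, 180, 180].

### API

Orientations are given as a 3x3 rotation matrix whose columns are the frame's x, y, z axes.
In Python, from cell import bot, optics, workorder gives the robot as it stands.
- The arm moves only by the tool jog_arm, never from a script. Its argument "steps" is a list that holds one entry, the list of rows, each a list of 4 numbers: the shift along the tool's x, y, z in mm, then the turn about the tool's z in rad. In form: [[[dx, dy, dz, roll], ...]]. A call has exactly 10 rows; each row is the pose to reach, as a shift and turn from the pose commanded when the call began, along the tool's axes at that moment; what a row does not reach only later rows make up. A row lasts 1/8 s, in which the tool goes at most 62.5 mm and 10.7 degrees, less where a joint would pass 70% of its speed; a pose out of reach is approached as far as the arm can. A call with a gripper value outside its range is refused whole. "gripper" is the finger opening in mm, from 0 to 91.2, set as the call begins (left out, the last holds). The fingers move at their own pace and stop on an object; "grip_force" is the grip in N (left out, the last holds). Time passes only in rows, so rows that repeat a pose let the fingers close, or fill a call up. It gives the time, the measured TCP pose, the force, the opening and the grip force at its end, in the units of the state.
- bot.read_state(): the state, without advancing time (a new reading comes with each control period).
- optics.capture(name): name is "scene" or "top"; returns (picture, depth): 384x512x3 uint8, red, green, blue; 384x512 float32, m along the optical axis (not along the pixel's ray), 0 where there is no reading.
- optics.camera_model(name): a dict with "intrinsics" (3x3 intrinsics, pixels), "R" (3x3) and "t" (3): a world point X has camera coordinates R X + t. Camera axes: x right, y down, z forward; pixel columns grow to the right and rows downward; lengths in m; the calibration is good to about 2 mm. A picture is of the moment at which its call begins. camera_model takes no time and is no camera call.
- workorder.sign_off(): hands the job in; it is judged then, once.
The state is a dict: "clock": time; "joint_positions": joint angles; "dq": joint speeds; "joint_torque": joint torques, N m; "tool_pos": TCP position; "tool_rot": TCP orientation; "wrist_force": force on the tool from outside, world axes, zero at the start; "ft_torque": the same for the moment, N m; "width": finger opening in m; "grasp_force": force on a finger pad.
Only numpy, scipy, OpenCV 4.12 (cv2) and the standard library are available. Lean on these libraries where they do the work, as an engineer would, in place of code of your own. Each camera call takes 0.05 s, during which the arm holds its last target. There are 200 camera calls.

### The job

The clip-on lid of the clear key box has only been laid on. Go round its rim and press down each of the four sides with the fingertips until every one has clicked fully home. Only press: do not pick up the lid or the box, keep the box where it stands, and leave the tape, parcel, stamp and loose key alone.

Things in the scene. Friction and masses are not known exactly. Their poses are not given: they have to be found in the camera images.
- key_box: clear plastic tub holding locker keys, loose on the counter, about 0.6 kg, outside 132 mm (its x) by 192 mm (its y) by 60 mm high, walls 3 mm. Origin: centre of its underside; z up. Outside each wall, just under the rim, a springy lip runs along the side; the lid's beads snap over it
- lid: flexible white clip-on lid laid on the tub, loose, 144 x 204 mm over all, 4 mm thick, 16 mm skirt outside the tub, four pegs inside it. Origin: underside of its middle panel, axes as the box's; 68 mm above the box's underside when laid on, 60 mm when shut. Its rim's four sides, set off by slots, flex down independently of the middle and corners: pressing those clicks nothing
- near_side (a point): middle of the top face of the lid rim's long side at the box's -x edge, 124 mm long and 26 mm wide, marked by three thumb ribs; the point is 13 mm in from the lid's outer edge. About 72.5 mm above the box's underside while loose and 64 mm once clicked home: it takes roughly 6 to 13 N downward to snap it over, then it stops hard on the tub's rim and stays
- far_side (a point): middle of the top face of the lid rim's long side at the box's +x edge, 124 mm long and 26 mm wide, marked by three thumb ribs; the point is 13 mm in from the lid's outer edge. About 72.5 mm above the box's underside while loose and 64 mm once clicked home: it takes roughly 6 to 13 N downward to snap it over, then it stops hard on the tub's rim and stays
- left_side (a point): middle of the top face of the lid rim's short side at the box's +y edge, 84 mm long and 26 mm wide, marked by three thumb ribs; the point is 13 mm in from the lid's outer edge. About 72.5 mm above the box's underside while loose and 64 mm once clicked home: it takes roughly 6 to 13 N downward to snap it over, then it stops hard on the tub's rim and stays
- right_side (a point): middle of the top face of the lid rim's short side at the box's -y edge, 84 mm long and 26 mm wide, marked by three thumb ribs; the point is 13 mm in from the lid's outer edge. About 72.5 mm above the box's underside while loose and 64 mm once clicked home: it takes roughly 6 to 13 N downward to snap it over, then it stops hard on the tub's rim and stays
- tape_roll: roll of brown parcel tape lying flat, 100 mm across, 48 mm high, loose bystander; origin at the centre of its underside
- parcel: small brown carton, 120 x 85 x 50 mm, loose bystander; origin at the centre of its underside
- stamp: hand stamp, black base 60 x 34 mm with a wooden grip, 78 mm high, loose bystander; origin at the centre of its underside
- locker_key: flat brass key with a white fob, about 110 mm long, 5 mm thick, loose bystander; origin under the key's round bow
Mind the look-alikes: they are no part of the job. There is more than one size of the lid; the one meant has the size given above.

How it is judged:
By the outcome, as a careful person would: the job done as asked, in the order asked, and still so for the second after the job is handed in, with the robot touching nothing.
It also fails if it takes over 48 s, if anything falls off the work surface, if the arm or the gripper's body presses on something with over 40 N, if the wrist force passes 120 N, or if a joint passes its speed limit or range.

## Working session

There is one attempt and no reset: what is moved stays moved. The work goes in short steps, Python scripts to look and compute and a tool call to move; the robot and the scene stay as the last step left them, time stands still between calls to the robot, and variables do not carry over. Pictures are saved under pics/ and viewed, at most 10 in all, crops included, and the job is handed in when it is done.

Besides the shell and the picture viewer there is one more tool, called after ">>>" as name(argument=value, ...), one argument or row to a line, values as JSON. jog_arm: Moves the arm, as the interface text tells. Its arguments: {"type":"object","properties":{"steps":{"type":"array","items":{"type":"array","items":{"type":"array","items":{"type":"number"}}}},"gripper":{"type":"number"},"grip_force":{"type":"number"}},"required":["steps"]}

```bash
mkdir -p pics; python3 - <<'E'
from cell import bot, optics
import cv2,numpy as np
for n in("scene","top"):
    p,d=optics.capture(n); cv2.imwrite(f"pics/{n}0.png",p[:,:,::-1]); np.save(f"{n}0.npy",d)
    m=optics.camera_model(n); print(n,np.round(m["intrinsics"],1).tolist(),np.round(-m["R"].T@m["t"],3),np.round(m["R"],3).tolist())
s=bot.read_state(); print(s["clock"],s["tool_pos"],np.round(s["tool_rot"],3).tolist(),s["wrist_force"])
E
```

```text
scene [[367.4, 0.0, 257.0], [0.0, 367.4, 193.1], [0.0, 0.0, 1.0]] [1.211 0.002 0.809] [[0.082, 0.997, 0.016], [0.788, -0.055, -0.613], [-0.61, 0.063, -0.79]]
top [[427.8, 0.0, 259.3], [0.0, 427.8, 190.8], [0.0, 0.0, 1.0]] [0.479 0.055 1.093] [[-0.026, -1.0, 0.003], [-0.99, 0.026, -0.139], [0.139, -0.007, -0.99]]
0.1 [ 0.19367176 -0.54090042  0.17994086] [[0.941, 0.337, -0.0], [0.337, -0.941, 0.001], [0.0, -0.002, -1.0]] [-0.02072765 -0.25064355  0.62770731]
```

View pics/top0.png

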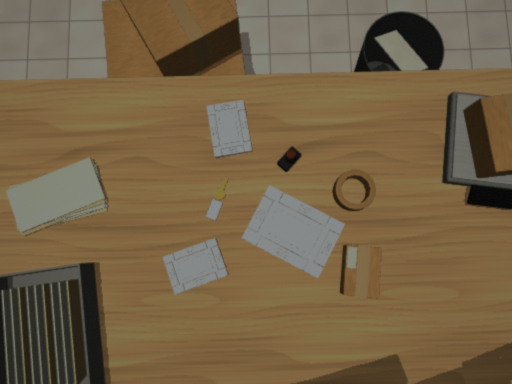

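View pics/scene0.png

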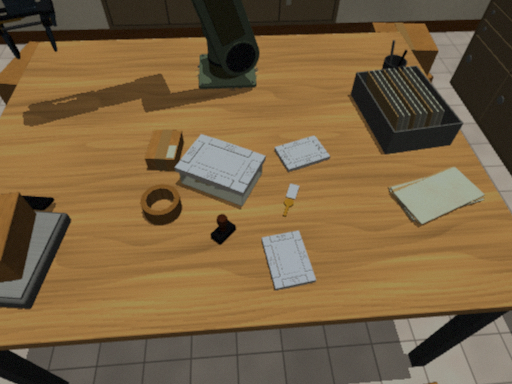

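The top view shows three white lids. The large one at (293,231) is on the clear tub. Two smaller ones lie at (229,129) and (195,265), and they look flat on the counter. By size I choose (293,231). Next I'll measure it and check a close crop.

```bash
cat > h.py <<'E'
from cell import bot, optics
import cv2,numpy as np
def ray(n,uv,z):
    m=optics.camera_model(n); R=m["R"];c=-R.T@m["t"]
    uv=np.atleast_2d(uv); d=np.c_[uv,np.ones(len(uv))]@np.linalg.inv(m["intrinsics"]).T@R
    return c+d*((z-c[2])/d[:,2])[:,None]
def proj(n,X):
    m=optics.camera_model(n); q=(np.atleast_2d(X)@m["R"].T+m["t"])@m["intrinsics"].T
    return q[:,:2]/q[:,2:]
def pts(n,d):
    m=optics.camera_model(n); v,u=np.mgrid[:384,:512]
    P=np.stack([u*d,v*d,d],-1)@np.linalg.inv(m["intrinsics"]).T
    return (P-m["t"])@m["R"]
E
python3 - <<'E'
from h import *
im=cv2.imread("pics/top0.png"); P=pts("top",np.load("top0.npy"))
hsv=cv2.cvtColor(im,cv2.COLOR_BGR2HSV)
w=((hsv[...,1]<60)&(hsv[...,2]>90)).astype(np.uint8)
w=cv2.morphologyEx(w,cv2.MORPH_CLOSE,np.ones((3,3)))
for c in cv2.findContours(w,cv2.RETR_EXTERNAL,cv2.CHAIN_APPROX_NONE)[0]:
    if not 1000<cv2.contourArea(c)<12000: continue
    x,y,a,b=cv2.boundingRect(c); k=np.zeros_like(w); cv2.drawContours(k,[c],-1,1,-1); 
    z=np.median(P[...,2][k>0])
    q=ray("top",c[:,0].astype(float),z)[:,:2]
    r=cv2.minAreaRect((q*1000).astype(np.float32)); print((x,y,a,b),"z",z,r)
X=P[...,2][190:275,245:345]; 
for t in [(293,231),(260,212),(326,250),(307,204),(282,262),(275,195),(330,232),(313,267),(253,235)]: print(t,np.round(P[t[1]-1:t[1]+2,t[0]-1:t[0]+2].reshape(-1,3).mean(0),4))
cv2.imwrite("pics/crop0.png",cv2.resize(im[180:285,235:360],None,fx=5,fy=5,interpolation=cv2.INTER_CUBIC))
E
```

```text
(163, 238, 65, 57) z 0.013137401585342262 ((446.875732421875, 212.90879821777344), (98.54411315917969, 140.0224151611328), 18.457962036132812)
(242, 185, 103, 93) z 0.07131599650236309 ((524.244384765625, -29.441970825195312), (204.0314483642578, 144.95838928222656), 60.99696350097656)
(6, 158, 101, 75) z 0.01757256029743104 ((630.5698852539062, 562.75439453125), (136.23731994628906, 233.70693969726562), 17.33500862121582)
(207, 100, 45, 57) z 0.013173733270176364 ((797.4605712890625, 123.20681762695312), (139.95709228515625, 98.4891586303711), 7.9111223220825195)
(453, 94, 59, 90) z 0.04022331893657495 ((746.90576171875, -523.8156127929688), (146.91232299804688, 219.5054168701172), 81.47027587890625)
(0, 0, 108, 80) z -0.7498848947626887 ((1465.889404296875, 967.445068359375), (503.5583801269531, 387.1858215332031), 89.94051361083984)
(293, 231) [ 0.5232 -0.0294  0.0717]
(260, 212) [0.5704 0.0479 0.0725]
(326, 250) [ 0.4764 -0.1057  0.0724]
(307, 204) [ 0.5902 -0.0692  0.0401]
(282, 262) [ 0.4491 -0.0048 -0.001 ]
(275, 195) [0.6106 0.0107 0.0714]
(330, 232) [ 0.5185 -0.1173  0.0719]
(313, 267) [ 0.4375 -0.0734  0.0705]
(253, 235) [0.5162 0.066  0.0713]
```

View pics/crop0.png

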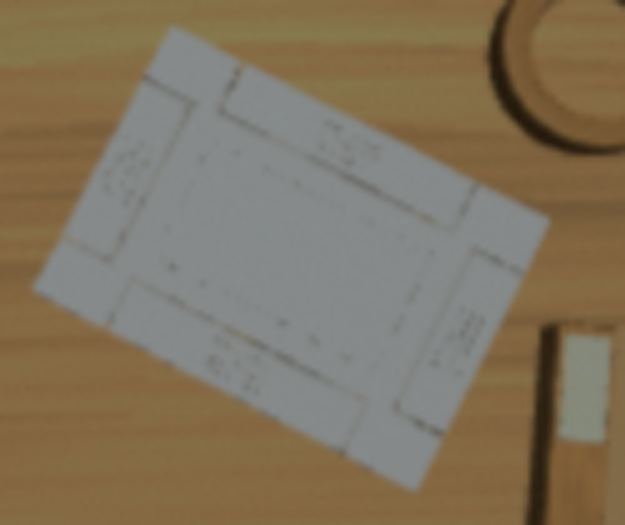

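The lid measures 204×145 mm, centred at (0.524, -0.029) with its long axis at 61°, so this is the right one. First I'll shut the fingers and go above the right side.

>>> jog_arm(
  steps=[
    [[41,-31,5,0.085],[83,-62,10,0.17],[124,-93,15,0.255],[166,-124,20,0.34],[207,-155,25,0.425],[249,-186,30,0.51],[290,-216,35,0.595],[331,-247,40,0.68],[373,-278,45,0.765],[414,-309,50,0.85]],
  ],
  gripper=0,
  grip_force=10,
)

```text
clock: 1.35
tool_pos: [0.48, -0.1093, 0.1303]
tool_rot: [[0.873, -0.487, -0.0], [-0.487, -0.873, -0.0], [-0.0, 0.0, -1.0]]
wrist_force: [0.5, -0.3, -0.1]
width: 0.0007
grasp_force: 0.0
```

```bash
cat > st.py <<'E'
from h import *
s=bot.read_state(); p=s["tool_pos"]; R=s["tool_rot"]
print(s["clock"],np.round(p,4),np.round(R,3).tolist(),np.round(s["wrist_force"],2),s["width"])
c=np.array([.5242,-.0294]); a=np.radians(61); ey=np.array([np.cos(a),np.sin(a)]); ex=np.array([ey[1],-ey[0]])
for n,o in dict(right=-92*ey,left=92*ey,near=-62*ex,far=62*ex).items():
    g=np.r_[c+o/1000,.0725]; print(n,np.round(g,4),"tool mm",np.round(R.T@(g-p)*1000,1))
print("yaw err toolx-ex deg",np.degrees(np.arctan2(R[:2,0]@ey,R[:2,0]@ex)))
E
python3 st.py; python3 - <<'E'
from h import *
p,d=optics.capture("scene"); cv2.imwrite("pics/s1.png",cv2.resize(p[90:230,130:310,::-1],None,fx=4,fy=4,interpolation=cv2.INTER_CUBIC))
E
```

```text
1.35 [ 0.48   -0.1093  0.1303] [[0.873, -0.487, -0.0], [-0.487, -0.873, -0.0], [-0.0, 0.0, -1.0]] [ 0.55 -0.31 -0.14] 0.0007216711375683854
right [ 0.4796 -0.1099  0.0725] tool mm [-0.1  0.6 57.8]
left [0.5688 0.0511 0.0725] tool mm [  -0.6 -183.4   57.7]
near [0.47   0.0007 0.0725] tool mm [-62.4 -91.2  57.8]
far [ 0.5784 -0.0595  0.0725] tool mm [ 61.6 -91.5  57.7]
yaw err toolx-ex deg -0.15763739704128607
```

View pics/s1.png

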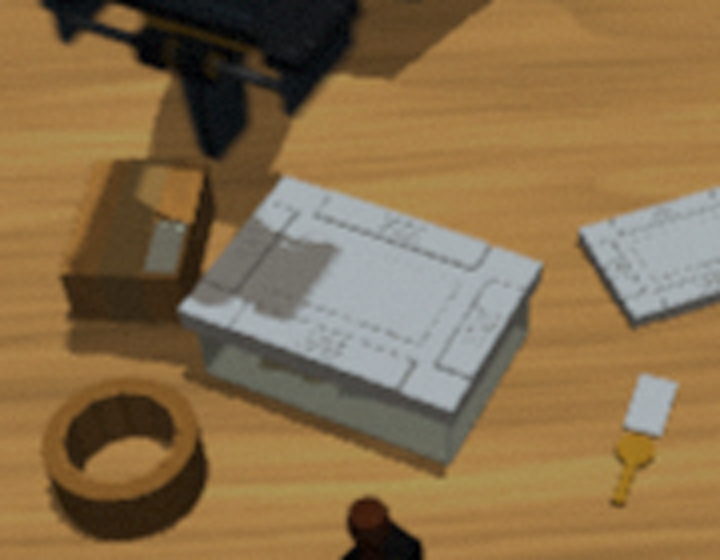

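The fingertips hang over the box's right side (crop about (220,150), with their shadow on the lid), and the tub stands under the lid. Pressing now.

>>> jog_arm(
  steps=[
    [[0,0,30,0],[0,0,48,0],[0,0,55,0],[0,0,57,0],[0,0,59,0],[0,0,61,0],[0,0,63,0],[0,0,65,0],[0,0,66,0],[0,0,66,0]],
  ],
)

```text
clock: 2.65
tool_pos: [0.4794, -0.1109, 0.0646]
tool_rot: [[0.875, -0.485, -0.0], [-0.485, -0.875, -0.0], [-0.0, 0.0, -1.0]]
wrist_force: [-0.4, -0.1, 0.0]
width: 0.0008
grasp_force: 0.0
```

>>> jog_arm(
  steps=[
    [[0,0,0.5,0],[0,0,1,0],[0,0,1.5,0],[0,0,2,0],[0,0,2,0],[0,0,2,0],[0,0,2,0],[0,0,2,0],[0,0,2,0],[0,0,2,0]],
  ],
)

```text
clock: 3.9
tool_pos: [0.4795, -0.1109, 0.0626]
tool_rot: [[0.875, -0.485, 0.0], [-0.485, -0.875, -0.0], [0.0, 0.0, -1.0]]
wrist_force: [0.1, 0.2, -0.6]
width: 0.0004
grasp_force: 0.0
```

```bash
python3 - <<'E'
from h import *
p,d=optics.capture("scene"); cv2.imwrite("pics/s2.png",cv2.resize(p[100:220,130:290,::-1],None,fx=5,fy=5,interpolation=cv2.INTER_CUBIC))
E
```

```text
(no output)
```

View pics/s2.png

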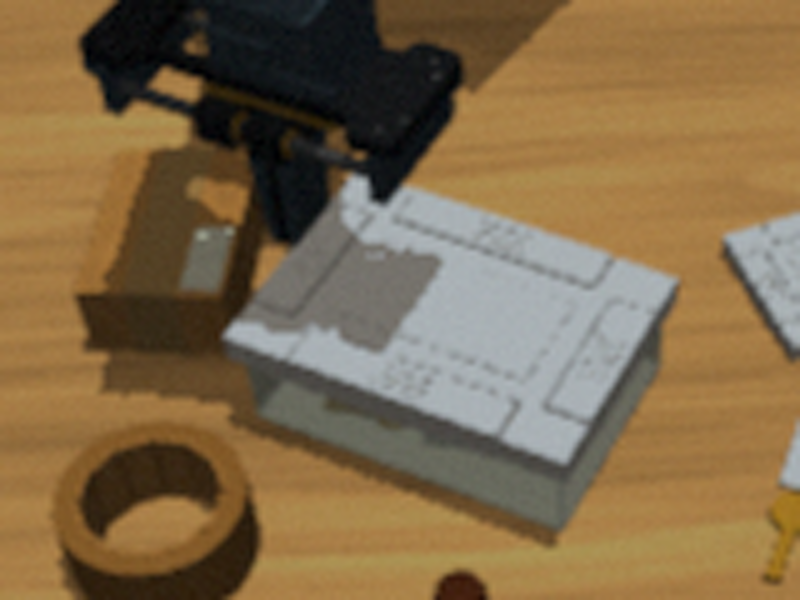

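The fingertip at crop (285,235) sits just outside the lid's edge, between the lid and the parcel. I'll compare projections and check whether the lid moved.

```bash
cat > lid.py <<'E'
from h import *
import sys
def lid(save=None):
    im,d=optics.capture("top"); im=im[:,:,::-1].copy()
    if save: cv2.imwrite(save,cv2.resize(im[170:290,225:385],None,fx=5,fy=5,interpolation=cv2.INTER_CUBIC))
    P=pts("top",d); hsv=cv2.cvtColor(im,cv2.COLOR_BGR2HSV)
    w=((hsv[...,1]<60)&(hsv[...,2]>90)&(P[...,2]>.055)&(P[...,2]<.085)).astype(np.uint8)
    w[:,:225]=0;w[:,400:]=0
    cs=cv2.findContours(w,cv2.RETR_EXTERNAL,cv2.CHAIN_APPROX_NONE)[0]; c=max(cs,key=cv2.contourArea)
    return P,cv2.minAreaRect((ray("top",c[:,0].astype(float),.072)[:,:2]*1000).astype(np.float32))
if __name__=="__main__":
    P,r=lid(sys.argv[1]); print(r)
E
python3 lid.py pics/t2.png; python3 - <<'E'
from h import *
s=bot.read_state()
for n in("scene","top"): print(n,proj(n,s["tool_pos"]))
c=np.array([.5242,-.0294]); a=np.radians(61); ey=np.array([np.cos(a),np.sin(a)]); ex=np.array([ey[1],-ey[0]])
cor=[np.r_[c+i*.072*ex+j*.102*ey,.072] for i in(-1,1) for j in(-1,1)]
print("corners",proj("scene",cor).round(1).tolist()); print("in s2 crop",((proj("scene",np.vstack([cor,s["tool_pos"]]))-[130,100])*5).round().tolist())
E
```

```text
((524.8043212890625, -29.399673461914062), (202.96234130859375, 143.93832397460938), 60.993534088134766)
scene [[191.03298922 152.58081942]]
top [[327.48592232 248.63855757]]
corners [[200.7, 133.0], [265.3, 154.8], [173.9, 166.6], [242.7, 192.0]]
in s2 crop [[354.0, 165.0], [676.0, 274.0], [220.0, 333.0], [564.0, 460.0], [305.0, 263.0]]
```

View pics/t2.png

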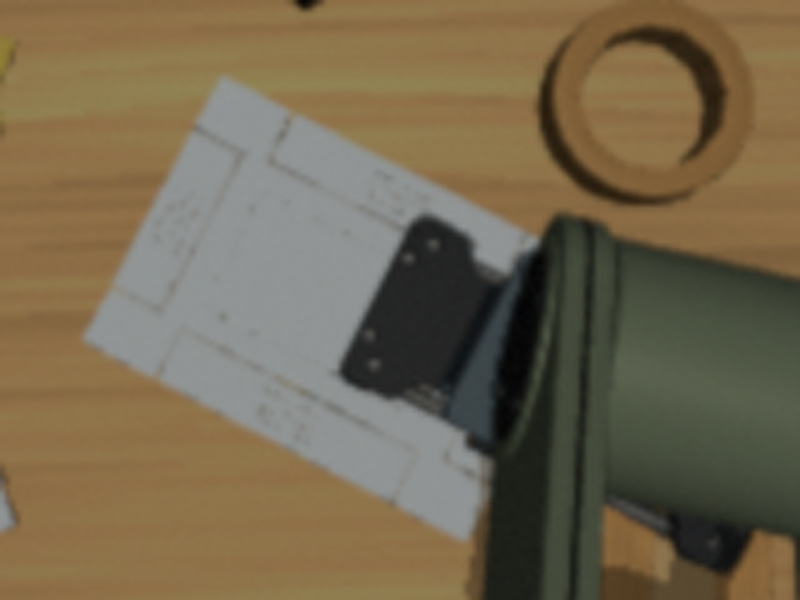

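```bash
python3 - <<'E'
from h import *
im,d=optics.capture("scene"); P=pts("scene",d); s=bot.read_state(); R=s["tool_rot"]
k=(im.max(2)<70)
Q=(P-s["tool_pos"])@R*1000
f=k&(abs(Q[...,0])<60)&(abs(Q[...,1])<70)&(Q[...,2]>-75)&(Q[...,2]<15)
for v in range(130,152):
    u=np.where(f[v,170:210])[0]+170
    if len(u): print(v,u.min(),u.max(),Q[v,u].round(0).astype(int)[::2].tolist())
E
```

```text
133 194 195 [[-11, -13, -70]]
134 194 195 [[-7, -15, -71]]
135 193 195 [[-4, -14, -69], [-13, -14, -61]]
136 181 195 [[17, 9, -74], [2, -15, -71], [-6, -15, -64]]
137 182 195 [[18, 6, -72], [15, 2, -72], [8, -15, -72], [-2, -14, -64], [-12, -13, -54]]
138 182 195 [[19, 6, -70], [18, 0, -71], [19, -7, -75], [11, -14, -71], [4, -15, -65], [-7, -13, -55]]
139 182 204 [[18, 8, -65], [17, 2, -66], [17, -5, -68], [19, -13, -74], [14, -15, -70], [2, -13, -60], [-7, -12, -51], [-57, -10, -7]]
140 182 195 [[20, 6, -63], [18, 2, -63], [16, -3, -64], [17, -11, -68], [13, -14, -65], [2, -12, -55], [-6, -13, -49]]
141 183 194 [[19, 5, -59], [16, 1, -58], [20, -9, -66], [17, -13, -65], [8, -13, -57], [-1, -12, -49]]
142 183 194 [[17, 7, -53], [17, 1, -55], [17, -6, -59], [19, -15, -64], [8, -13, -53], [0, -13, -46]]
143 179 193 [[-29, 60, 14], [18, 3, -52], [18, -3, -54], [16, -8, -55], [13, -13, -54], [5, -13, -47]]
144 184 192 [[20, 3, -50], [16, -1, -48], [17, -8, -52], [15, -13, -52], [5, -12, -43]]
145 184 191 [[18, 5, -44], [17, -1, -45], [19, -9, -50], [15, -12, -48]]
146 184 190 [[18, 5, -40], [17, 0, -41], [16, -6, -43], [18, -15, -49]]
147 185 190 [[17, 3, -36], [17, -3, -39], [19, -11, -44]]
148 185 189 [[18, 3, -33], [16, -1, -33], [19, -11, -40]]
149 177 177 [[-6, 52, 14]]
```

```bash
python3 - <<'E'
from h import *
im,d=optics.capture("scene"); P=pts("scene",d); s=bot.read_state(); R=s["tool_rot"]
Q=(P-s["tool_pos"])@R*1000
for v in range(146,166,2):
    print(v,[(u,*Q[v,u].round(0).astype(int).tolist(),*im[v,u].tolist()) for u in range(180,204,4)])
print(s["wrist_force"],s["joint_torque"],s["tool_pos"])
E
```

```text
146 [(180, -36, 64, 34, 49, 33, 18), (184, 19, 4, -41, 32, 30, 27), (188, 18, -8, -45, 12, 18, 22), (192, -15, 4, -10, 107, 106, 99), (196, -21, -5, -9, 117, 114, 105), (200, -27, -14, -7, 128, 131, 130)]
148 [(180, -33, 63, 39, 51, 34, 18), (184, -58, 69, 64, 86, 65, 38), (188, 18, -7, -37, 29, 28, 26), (192, -11, 3, -7, 112, 110, 102), (196, -14, -9, -10, 119, 115, 109), (200, -19, -19, -9, 97, 94, 92)]
150 [(180, -28, 61, 42, 50, 35, 19), (184, -52, 65, 65, 167, 124, 71), (188, -55, 52, 63, 114, 107, 99), (192, -2, -4, -10, 113, 109, 104), (196, -7, -13, -9, 120, 115, 109), (200, -13, -22, -8, 118, 115, 107)]
152 [(180, -25, 59, 47, 51, 34, 19), (184, -44, 60, 65, 166, 124, 68), (188, 8, 4, -7, 116, 111, 106), (192, 2, -6, -7, 116, 115, 109), (196, 0, -17, -9, 94, 89, 85), (200, -8, -25, -6, 116, 112, 108)]
154 [(180, -21, 58, 51, 71, 52, 23), (184, -36, 55, 63, 145, 122, 92), (188, 13, 1, -6, 115, 110, 105), (192, 11, -11, -10, 113, 111, 104), (196, 3, -18, -5, 107, 104, 97), (200, 0, -29, -7, 118, 114, 110)]
156 [(180, -16, 55, 53, 110, 80, 46), (184, 25, 6, -7, 117, 113, 107), 
[... 451 characters left out ...]
 (192, 29, -22, -8, 119, 115, 109), (196, 24, -31, -8, 114, 113, 106), (200, 19, -41, -7, 117, 113, 107)]
162 [(180, 50, 4, -8, 120, 117, 110), (184, 44, -5, -7, 104, 102, 96), (188, 40, -15, -8, 93, 90, 85), (192, 35, -24, -6, 117, 113, 108), (196, 31, -35, -8, 115, 112, 105), (200, 26, -44, -7, 115, 113, 106)]
164 [(180, 53, 2, -5, 142, 144, 143), (184, 51, -9, -8, 114, 113, 104), (188, 47, -19, -8, 118, 114, 107), (192, 40, -27, -5, 129, 131, 129), (196, 36, -38, -7, 118, 115, 107), (200, 31, -47, -6, 119, 113, 107)]
[ 0.69151567 -0.1209493   0.12262396] [-1.03081475e-03 -3.60395801e+01 -1.89625186e+01  1.16657626e-02
 -8.37455643e-02  2.48883998e-05] [ 0.47944066 -0.11089699  0.06264373]
```

The lid hasn't moved, and there's no contact force. Depth puts the real finger tips about 30 mm above the reported TCP, and about 3 mm toward the lid's middle. I'll shift outward and go down guarded by force.

>>> jog_arm(
  steps=[
    [[0,1,2,0],[0,2,4,0],[0,3,6,0],[0,3,8,0],[0,3,10,0],[0,3,12,0],[0,3,14,0],[0,3,15,0],[0,3,16,0],[0,3,16,0]],
  ],
)

```text
clock: 5.35
tool_pos: [0.478, -0.1135, 0.0466]
tool_rot: [[0.875, -0.485, -0.0], [-0.485, -0.875, -0.0], [-0.0, 0.0, -1.0]]
wrist_force: [-0.5, -0.1, 0.5]
width: 0.0003
grasp_force: 0.0
```

```bash
cat > tip.py <<'E'
from h import *
im,d=optics.capture("scene"); P=pts("scene",d); s=bot.read_state(); R=s["tool_rot"]
Q=(P-s["tool_pos"])@R*1000
m=(im.max(2)<70)&(abs(Q[...,0]-17)<4)&(abs(Q[...,1])<22)&(Q[...,2]>-78)&(Q[...,2]<20)
q=Q[m]; print(len(q),"y",np.percentile(q[:,1],[2,50,98]).round(1),"z max",np.sort(q[:,2])[-5:].round(1),"force",s["wrist_force"].round(2),"pos",s["tool_pos"].round(4))
cv2.imwrite("pics/last.png",cv2.resize(im[100:220,130:290,::-1],None,fx=5,fy=5,interpolation=cv2.INTER_CUBIC))
E
python3 tip.py
```

```text
83 y [-14.2  -2.5   9.3] z max [-37.3 -37.1 -36.9 -36.1 -32.8] force [ 0.85 -0.66 -0.35] pos [ 0.478  -0.1135  0.0467]
```

>>> jog_arm(
  steps=[
    [[0,0,1,0],[0,0,2,0],[0,0,3,0],[0,0,4,0],[0,0,5,0],[0,0,6,0],[0,0,7,0],[0,0,8,0],[0,0,9,0],[0,0,9,0]],
  ],
)

```text
clock: 6.65
tool_pos: [0.4781, -0.1142, 0.0382]
tool_rot: [[0.875, -0.484, 0.001], [-0.484, -0.875, -0.001], [0.001, 0.001, -1.0]]
wrist_force: [-1.4, -2.6, 4.6]
width: 0.0004
grasp_force: 2.5
```

>>> jog_arm(
  steps=[
    [[0,0,0.5,0],[0,0,1,0],[0,0,1.5,0],[0,0,2,0],[0,0,2.5,0],[0,0,3,0],[0,0,3.5,0],[0,0,4,0],[0,0,4,0],[0,0,4,0]],
  ],
)

```text
clock: 7.9
tool_pos: [0.478, -0.1135, 0.0336]
tool_rot: [[0.875, -0.485, 0.0], [-0.485, -0.875, -0.0], [0.0, 0.0, -1.0]]
wrist_force: [0.4, -0.9, 0.8]
width: 0.0005
grasp_force: 0.0
```

>>> jog_arm(
  steps=[
    [[0,0,0.5,0],[0,0,1,0],[0,0,1.5,0],[0,0,2,0],[0,0,2.5,0],[0,0,3,0],[0,0,3.5,0],[0,0,4,0],[0,0,4,0],[0,0,4,0]],
  ],
)

```text
clock: 9.15
tool_pos: [0.4781, -0.1135, 0.0309]
tool_rot: [[0.875, -0.485, 0.001], [-0.485, -0.875, -0.0], [0.001, -0.0, -1.0]]
wrist_force: [-2.7, 0.8, 10.4]
width: 0.0001
grasp_force: 5.5
```

```bash
python3 tip.py; python3 lid.py pics/t3.png
```

```text
80 y [-15.1  -2.6   8.2] z max [-38.5 -36.8 -36.6 -35.6 -35. ] force [-2.64  0.55 10.88] pos [ 0.4781 -0.1135  0.031 ]
((524.4841918945312, -30.2679443359375), (203.17922973632812, 144.08126831054688), 60.934322357177734)
```

View pics/last.png

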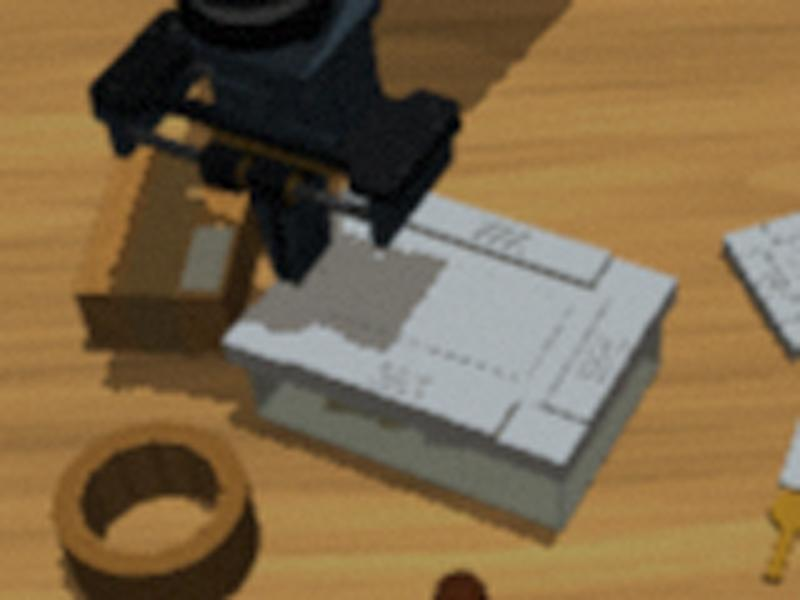

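A hard stop of about 10 N after roughly 8 mm of travel means the right side is home (the tip at crop (290,275) sits on the right rim). I'll press slightly more, then lift and cross to the left side.

>>> jog_arm(
  steps=[
    [[0,0,1,0],[0,0,1.5,0],[0,0,1.5,0],[0,0,-12,0],[0,0,-35,0],[0,-45,-35,0],[0,-90,-35,0],[0,-135,-35,0],[0,-185,-35,0],[0,-185,-30,0]],
  ],
)

```text
clock: 10.5
tool_pos: [0.5697, 0.0509, 0.0598]
tool_rot: [[0.876, -0.481, 0.002], [-0.481, -0.876, 0.0], [0.002, -0.002, -1.0]]
wrist_force: [-0.4, -0.7, -0.4]
width: 0.0006
grasp_force: 0.0
```

>>> jog_arm(
  steps=[
    [[0,0,10,0],[0,0,18,0],[0,0,20,0],[0,0,22,0],[0,0,24,0],[0,0,26,0],[0,0,28,0],[0,0,29,0],[0,0,30,0],[0,0,30,0]],
  ],
)

```text
clock: 11.75
tool_pos: [0.5677, 0.048, 0.0309]
tool_rot: [[0.875, -0.485, 0.0], [-0.485, -0.875, -0.0], [0.0, 0.0, -1.0]]
wrist_force: [-3.1, -1.3, 9.1]
width: 0.0006
grasp_force: 4.9
```

```bash
python3 tip.py; python3 - <<'E'
from h import *
c=np.array([.5242,-.0294]); a=np.radians(61); ey=np.array([np.cos(a),np.sin(a)]); ex=np.array([ey[1],-ey[0]])
p=bot.read_state()["tool_pos"][:2]-c; print("box xy mm",p@ex*1000,p@ey*1000)
E
```

```text
90 y [-14.3  -1.8   8.5] z max [-35.1 -34.1 -33.7 -27.2 -22.3] force [-2.54 -0.99  8.89] pos [0.5677 0.048  0.0309]
box xy mm 0.5399948263503805 88.79229027571871
```

Left stopped at the same height, so it's home. Next I'll lift, turn a quarter and go to the far side.

>>> jog_arm(
  steps=[
    [[0,0,1,0],[0,0,1.5,0],[0,0,-12,0],[0,0,-35,0],[11,15,-35,-0.16],[22,30,-35,-0.32],[32,45,-35,-0.48],[43,60,-35,-0.64],[54,75,-35,-0.8],[64.5,89,-35,-0.96]],
  ],
)

```text
clock: 13.05
tool_pos: [0.5812, -0.0615, 0.0646]
tool_rot: [[0.896, 0.443, 0.0], [0.443, -0.896, -0.0], [0.0, 0.0, -1.0]]
wrist_force: [-0.2, -0.0, -0.2]
width: 0.0005
grasp_force: 0.0
```

>>> jog_arm(
  steps=[
    [[0,0,0,-0.16],[0,0,0,-0.32],[0,0,0,-0.48],[0,0,0,-0.611],[0,0,5,-0.611],[0,0,10,-0.611],[0,0,10,-0.611],[0,0,10,-0.611],[0,0,10,-0.611],[0,0,10,-0.611]],
  ],
)

```text
clock: 14.3
tool_pos: [0.581, -0.0609, 0.0548]
tool_rot: [[0.485, 0.875, 0.0], [0.875, -0.485, -0.0], [0.0, 0.0, -1.0]]
wrist_force: [-0.5, 0.5, 0.4]
width: 0.0008
grasp_force: 0.0
```

```bash
python3 lid.py pics/t4.png; python3 - <<'E'
from h import *
c=np.array([.5242,-.0294]); a=np.radians(61); ey=np.array([np.cos(a),np.sin(a)]); ex=np.array([ey[1],-ey[0]])
s=bot.read_state();p=s["tool_pos"][:2]-c; R=s["tool_rot"]; print("box xy mm",p@ex*1000,p@ey*1000,s["tool_pos"],"toolx.ey",R[:2,0]@ey,R[:2,0]@ex)
im,d=optics.capture("scene"); P=pts("scene",d); Q=(P-s["tool_pos"])@R*1000
m=(im.max(2)<75)&(abs(Q[...,0])<25)&(abs(Q[...,1])<25)&(Q[...,2]>-70)&(Q[...,2]<-20); q=Q[m]
print(len(q),np.percentile(q,[2,50,98],axis=0).round(1).tolist())
E
```

```text
((544.1927490234375, 4.791297912597656), (123.5787582397461, 143.6533203125), 60.73207473754883)
box xy mm 64.97707674920592 0.03425450743148517 [ 0.58104684 -0.06087155  0.05477053] toolx.ey 0.9999999983256438 1.174667595560252e-05
87 [[-4.1, -4.9, -69.5], [16.5, 9.8, -52.8], [20.3, 13.2, -36.7]]
```

View pics/t4.png

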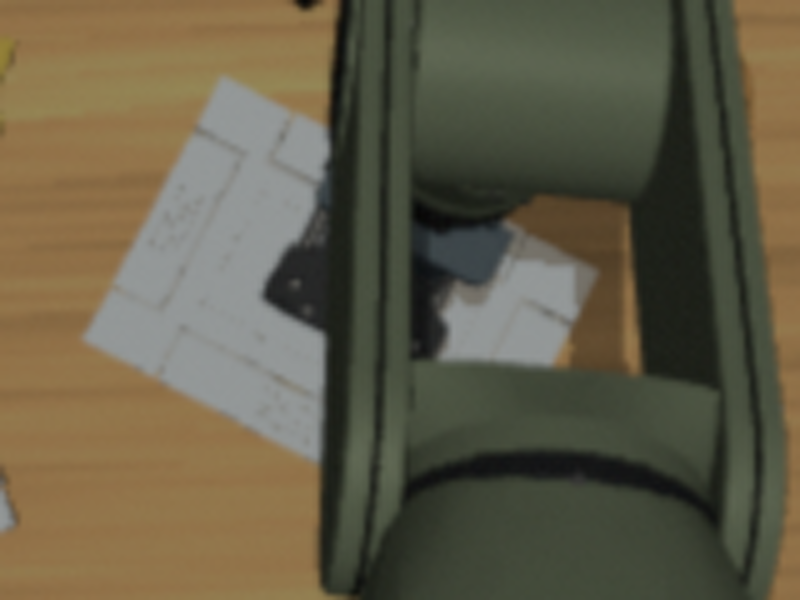

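The lid hasn't moved: its corner is still at crop (222,75). The tool is lined up on the far side, so I'll press.

>>> jog_arm(
  steps=[
    [[0,0,10,0],[0,0,14,0],[0,0,16,0],[0,0,18,0],[0,0,20,0],[0,0,22,0],[0,0,24,0],[0,0,25,0],[0,0,25.5,0],[0,0,25.5,0]],
  ],
)

```text
clock: 15.65
tool_pos: [0.5811, -0.0608, 0.0309]
tool_rot: [[0.485, 0.875, 0.001], [0.875, -0.485, -0.0], [0.0, 0.001, -1.0]]
wrist_force: [-3.0, 1.4, 11.3]
width: 0.0007
grasp_force: 6.0
```

>>> jog_arm(
  steps=[
    [[0,0,1,0],[0,0,1.5,0],[0,0,-12,0],[0,0,-35,0],[0,-43,-35,0],[0,-86,-35,0],[0,-128,-35,0],[0,-128,-30,0],[0,-128,-25,0],[0,-128,-25,0]],
  ],
)

```text
clock: 16.9
tool_pos: [0.4699, 0.0008, 0.0537]
tool_rot: [[0.485, 0.874, -0.0], [0.874, -0.485, -0.0], [-0.0, 0.0, -1.0]]
wrist_force: [0.4, -0.2, 1.1]
width: 0.0005
grasp_force: 0.0
```

>>> jog_arm(
  steps=[
    [[0,0,10,0],[0,0,14,0],[0,0,16,0],[0,0,18,0],[0,0,20,0],[0,0,22,0],[0,0,24,0],[0,0,25,0],[0,0,25,0],[0,0,25,0]],
  ],
)

```text
clock: 18.15
tool_pos: [0.4691, 0.0012, 0.0309]
tool_rot: [[0.485, 0.875, 0.001], [0.875, -0.485, -0.0], [0.0, 0.001, -1.0]]
wrist_force: [-5.0, 0.0, 15.9]
width: 0.0005
grasp_force: 8.4
```

All four reached the same stop height. I'll lift, back away toward the start side and inspect.

>>> jog_arm(
  steps=[
    [[0,0,1,0],[0,0,1,0],[0,0,-15,0],[0,0,-60,0],[0,0,-110,0],[0,0,-130,0],[-30,0,-130,0],[-80,0,-130,0],[-130,0,-130,0],[-180,0,-130,0]],
  ],
)

```text
clock: 19.4
tool_pos: [0.381, -0.1574, 0.159]
tool_rot: [[0.484, 0.875, 0.0], [0.875, -0.484, -0.0], [-0.0, 0.001, -1.0]]
wrist_force: [1.0, -0.5, 0.1]
width: 0.0005
grasp_force: 0.0
```

>>> jog_arm(
  steps=[
    [[-40,0,0,0],[-80,0,0,0],[-120,0,0,0],[-160,0,0,0],[-200,0,0,0],[-240,0,0,0],[-270,0,0,0],[-270,0,0,0],[-270,0,0,0],[-270,0,0,0]],
  ],
)

```text
clock: 20.65
tool_pos: [0.2513, -0.3915, 0.1591]
tool_rot: [[0.484, 0.875, 0.0], [0.875, -0.484, 0.0], [0.0, -0.0, -1.0]]
wrist_force: [-0.5, 0.1, -0.2]
width: 0.0003
grasp_force: 0.0
```

```bash
python3 lid.py pics/t5.png; python3 - <<'E'
from h import *
c=np.array([.5242,-.0294]); a=np.radians(61); ey=np.array([np.cos(a),np.sin(a)]); ex=np.array([ey[1],-ey[0]])
Ds=[optics.capture("top")[1] for _ in range(4)]; P=pts("top",np.mean(Ds,0)); P0=pts("top",np.load("top0.npy"))
def h(P):
    B=(P[...,:2]-c)*1000; x,y,z=B@ex,B@ey,P[...,2]*1000; o={}
    for n,m in dict(right=(abs(y+89)<9)&(abs(x)<36),left=(abs(y-89)<9)&(abs(x)<36),near=(abs(x+59)<9)&(abs(y)<55),far=(abs(x-59)<9)&(abs(y)<55),mid=(abs(x)<38)&(abs(y)<65)).items():
        q=z[m&(z>50)&(z<90)]; o[n]=(round(float(np.median(q)),1),len(q))
    return o
print(h(P0)); print(h(P)); print(bot.read_state()["tool_pos"],bot.read_state()["wrist_force"])
E
```

```text
((524.6106567382812, -29.279769897460938), (202.02880859375, 142.72406005859375), 60.87020492553711)
{'right': (71.9, 235), 'left': (71.7, 224), 'near': (71.9, 353), 'far': (71.9, 338), 'mid': (71.5, 1745)}
{'right': (63.5, 222), 'left': (63.4, 217), 'near': (63.6, 342), 'far': (63.5, 335), 'mid': (64.2, 1697)}
[ 0.25117118 -0.39204763  0.15926721] [0.13985525 0.57760321 1.08249818]
```

View pics/t5.png

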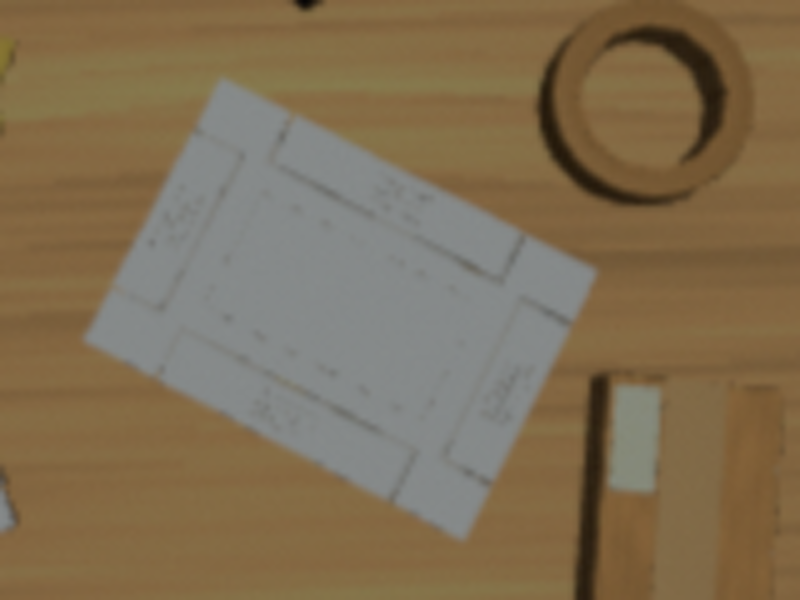

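All four sides are down to about 63.5 mm, from 71.9. The lid and box are where they were, with tape (650,100) and parcel (690,480) undisturbed.

```bash
python3 -c "
from cell import workorder; print(workorder.sign_off())"
```

```text
the job is handed in; nothing more can be done
None
```

The job is handed in: all four sides of the key-box lid are pressed home, at about 63.5 mm by the depth camera against roughly 72 mm before, with the box still in place and the other items left alone.

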